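# Release jack pads from the feed hopper and stack them

### The job

Draw the locking pin straight out of its sleeve and lay it in the green tray, then pull the hopper's yellow gate fully open by its red handle so that the orange jack pads slide down into the flat lane, and push the gate fully shut again. Stack every pad, the stray ones on the bench included, flat in one square pile in the middle of the aluminium plate, edges lined up with the red corner marks. Leave the other things on the bench where they are.

Things in the scene. Friction and masses are not known exactly. Their poses are not given: they have to be found in the camera images.
- hopper: Fixed blue feed hopper. Origin on the bench under the gate; +y points up the slope, -y along the lane, -x to the near side. Channel 64 mm wide inside, walls 5 mm, slippery. Open-topped bin sloping up at 30 degrees from the gate (y=0) to y=190 mm; its walls rise 0.11 m above the bench near the gate, 0.22 m at the far end.
- lane_mid (a point): Middle of the lane's flat floor, 20 mm above the bench; axes as the hopper's. The lane is flat from hopper y=-77 mm (foot of the eased slope) to a 34 mm high stop at y=-253 mm. Its rails stand only 7 mm above its floor, so a pad's sides can be gripped above them. Released pads rest flat here in single file, often touching, anywhere along it.
- sleeve_mouth (a point): Centre of the sleeve bore's mouth (hopper x=-60, y=17, z=70 mm); axes as the hopper's. The steel sleeve block is 34 mm wide, 46 mm long, up to 87 mm above the bench; bore 15 mm along y. The pin is drawn out along -y, level.
- gate (a joint): Slide gate at the base of the bin: 0 = shut, 0.075 m = fully open; opens along the hopper's -x, stays where it is left, about 2 N of friction. A lug on it is blocked by the locking pin while the pin is in the sleeve. Pads need nearly full opening (over 65 mm) to pass.
- gate_handle (a point): Point on the centre line of the gate's upright red handle, 15 mm below its top; handle 12 mm thick (hopper's x), 34 mm wide (y), 98 mm tall, top 150 mm above the bench. Moves with the gate; axes as the hopper's.
- pin_mid (a point): Near the middle of the locking pin (136 mm, 140 g), on its axis. Its own y axis runs along it: steel shaft 14 mm in diameter from y=-35 to +65 mm, black block knob from y=-35 to -71 mm. At the start it is level, parallel to the hopper's y, axis 70 mm above the bench, the last 48 mm of the shaft in the sleeve with 1 mm clearance, knob to -y.
- pin_knob (a point): Centre of the pin's black block knob, 24 x 36 x 28 mm (x, y, z); axes as the pin's.
- pin_tip (a point): Tip of the pin's shaft.
- pin_tray: Green steel tray, loose (0.7 kg), 120 x 200 mm (its x, y) and 20 mm high, walls and floor 4 mm; origin at the centre of its underside.
- stack_plate: Fixed aluminium plate 90 x 90 x 8 mm, origin at the centre of its underside, with red marks at the corners of a 60 mm square in its middle, parallel to its edges.
- stack_spot (a point): Centre of the plate's top face, 8 mm above the bench; axes as the plate's.
- pad1_centre (a point): Centre of an orange hard-plastic jack pad, 58 x 58 x 25 mm, about 100 g, z through its thickness, either face may be up. At the start in the sloping bin above the gate.
- pad2_centre (a point): Centre of an orange hard-plastic jack pad, 58 x 58 x 25 mm, about 100 g, z through its thickness, either face may be up. At the start in the sloping bin above the gate.
- pad3_centre (a point): Centre of an orange hard-plastic jack pad, 58 x 58 x 25 mm, about 100 g, z through its thickness, either face may be up. At the start in the sloping bin above the gate. May be absent (None).
- pad4_centre (a point): Centre of an orange hard-plastic jack pad, 58 x 58 x 25 mm, about 100 g, z through its thickness, either face may be up. At the start lying loose on the bench. May be absent (None).
- pad5_centre (a point): Centre of an orange hard-plastic jack pad, 58 x 58 x 25 mm, about 100 g, z through its thickness, either face may be up. At the start lying loose on the bench. May be absent (None).
- tin_a: Steel tin, 74 mm across, 100 mm tall, closed, a bystander to leave alone; origin at the centre of its underside.
- spray_can: Spray can, 60 mm across, 170 mm tall, a bystander to leave alone; origin at the centre of its underside.
- small_case: Green plastic case, 120 x 80 x 45 mm, a bystander to leave alone; origin at the centre of its underside.
- screwdriver: Screwdriver lying on the bench, a bystander to leave alone; origin at the centre of its underside.
- grease_jar: Jar with yellow label, 70 mm across, 80 mm tall, a bystander to leave alone; origin at the centre of its underside.

How it is judged:
On the way, in this order (a step that is already met when the one before it is completed fails the run):
1. the locking pin is drawn clear of its sleeve (y of pin_tip in the frame of sleeve_mouth below -0.005 m), for 0.1 s.
2. the gate is pulled fully open (value of joint gate above 0.068 m), for 0.2 s.
3. all the pads have slid out below the gate and it is pushed shut again (value of joint gate below 0.006 m and y of each of pad1_centre, pad2_centre, pad3_centre in the frame of hopper below -0.03 m), for 0.2 s.
At the end, for the whole second after the job is handed in: The gate is shut (within 6 mm), the pin lies in the green tray, and every pad lies flat in one pile on the plate, each centre within 10 mm of the plate's centre and each square to the plate within 0.15 rad (quarter turns alike), all at rest (value of joint gate below 0.006 m and x of pin_mid in the frame of pin_tray between -0.055 and 0.055 m and y of pin_mid in the frame of pin_tray between -0.095 and 0.095 m and z of pin_mid in the frame of pin_tray below 0.045 m and linear speed of each of pin, pad1, pad2, pad3, pad4, pad5 below 0.02 m/s and horizontal distance between each of pad1_centre, pad2_centre, pad3_centre, pad4_centre, pad5_centre and stack_spot below 0.01 m and height (world z) of each of pad1_centre, pad2_centre, pad3_centre, pad4_centre, pad5_centre below 0.137 m and angle between the z axis of each of pad1_centre, pad2_centre, pad3_centre, pad4_centre, pad5_centre and the z axis of stack_spot, either way round below 0.08 rad and (angle between the x axis of pad1_centre and the x axis of stack_spot, either way round below 0.15 rad or angle between the x axis of pad1_centre and the y axis of stack_spot, either way round below 0.15 rad) and (angle between the x axis of pad2_centre and the x axis of stack_spot, either way round below 0.15 rad or angle between the x axis of pad2_centre and the y axis of stack_spot, either way round below 0.15 rad) and (angle between the x axis of pad3_centre and the x axis of stack_spot, either way round below 0.15 rad or angle between the x axis of pad3_centre and the y axis of stack_spot, either way round below 0.15 rad) and (angle between the x axis of pad4_centre and the x axis of stack_spot, either way round below 0.15 rad or angle between the x axis of pad4_centre and the y axis of stack_spot, either way round below 0.15 rad) and (angle between the x axis of pad5_centre and the x axis of stack_spot, either way round below 0.15 rad or angle between the x axis of pad5_centre and the y axis of stack_spot, either way round below 0.15 rad)); the robot touches nothing.
It fails at once if a bystander is shoved more than 50 mm (distance of any of tin_a, spray_can, small_case, screwdriver, grease_jar from where it was at the start of the episode above 0.05 m).
Of pad3, pad4, pad5 only 1 to 3 are there at a start; the rules pass over those that are not, and their reading is None.
At some moment in a run one of pin_tray, pad4, pad5 may be knocked a few centimetres aside while the robot is not near it.
Once in a run the grip may slacken for a moment while it holds something.
It also fails if it takes over 210 s, if anything falls off the work surface, if the arm or the gripper's body presses on something with over 40 N, if the wrist force passes 120 N, or if a joint passes its speed limit or range.

### The arm

A 6-joint arm with a two-finger parallel gripper is mounted at the origin on the work surface. World frame = base frame: x ahead of the robot, y to its left, z up, the work surface at z = 0. Lengths are in m, angles in rad, forces in N, time in s.
With the tool pointing down it reaches from about 0.425 to 0.95 m from the base axis. Payload 3.5 kg.
Tool frame: the origin (TCP) lies at the very end of the fingers, on their centre line; the grasp point (between the pads) lies 19 mm behind it; z points along the fingers, y is the line along which they close (so a half turn about z gives the same grasp; the last joint's range is limited). The gripper opens to 85 mm and grips with 20 to 120 N. Pads are 22 mm wide; open, the fingers measure 114 mm over their backs; the gripper's body (76 mm by 85 mm) begins 54 mm behind the grasp point. The pads swing forward as they close: fully open they stand 13 mm farther back than shut.
Start: joints at [-1.286, 0.286, 1.577, -0, 1.279, -0.15], TCP at [0.284, -0.612, 0.231] pointing down, gripper open.
Joint ranges: [-2.77, 2.77], [-0.9, 2.22], [0.21, 2.48], [-1.53, 4.67], [0.24, 2.81], [-2.84, 2.84]. Speed limits (rad/s): [2.79, 2.79, 3.14, 3.14, 3.14, 3.14].

### API

Orientations are given as a unit quaternion [x, y, z, w].
In Python, from plant import telemetry, imaging, ticket gives the robot as it stands.
- The arm moves only by the tool drive_tool, never from a script. Its argument "commands" is a list of rows, each an object with "xyz": the shift along the tool's x, y, z in mm, a list of three; "spin": the turn about the tool's z in degrees. In form: [{"xyz": [x, y, z], "spin": spin}, ...]. A call has 1 to 20 rows; each row is the pose to reach, as a shift and turn from the pose commanded when the call began, along the tool's axes at that moment; what a row does not reach only later rows make up. A row lasts 1/8 s, in which the tool goes at most 62.5 mm and 10.7 degrees, less where a joint would pass 70% of its speed; a pose out of reach is approached as far as the arm can. A call with a gripper value outside its range is refused whole. "fingers" is the opening, from 0 (shut) to 1 (fully open), set as the call begins (left out, the last holds). The fingers move at their own pace and stop on an object; "force" is the grip in N (left out, the last holds). Time passes only in rows, so rows that repeat a pose let the fingers close. It gives the time, the measured TCP pose, the force, the opening and the grip force at its end, in the units of the state.
- telemetry.sense(): the state, without advancing time (a new reading comes with each control period).
- imaging.read_camera(name): name is "scene" or "side" or "wrist"; returns the picture (384x512x3 uint8, blue, green, red); there is no depth.
- imaging.camera_info(name): a dict with "fx", "fy", "cx", "cy" (pixels), "world_from_camera" (4x4, takes a point from camera to world coordinates); the wrist camera has in their place "T_tool_cam" (4x4, takes a point from camera to tool coordinates, whose origin is the TCP and whose axes are the flange's). Camera axes: x right, y down, z forward; pixel columns grow to the right and rows downward; lengths in m; the calibration is good to about 2 mm. A picture is of the moment at which its call begins: read the wrist's pose just before it. camera_info takes no time and is no camera call.
- ticket.hand_in(): hands the job in; it is judged then, once.
The state is a dict: "clock": time; "joint_positions": joint angles; "qvel": joint speeds; "tau": joint torques, N m; "tool_pos": TCP position; "orientation": TCP orientation; "contact_force": force on the tool from outside, world axes, zero at the start; "wrist_torque": the same for the moment, N m; "grip_width": finger opening in m; "grip_force": force on a finger pad.
Only numpy, scipy, OpenCV 4.12 (cv2) and the standard library are available. Lean on these libraries where they do the work, as an engineer would, in place of code of your own. Each camera call takes 0.05 s, during which the arm holds its last target. There are 200 camera calls.

## Working session

There is one attempt and no reset: what is moved stays moved. The work goes in short steps, Python scripts to look and compute and a tool call to move; the robot and the scene stay as the last step left them, time stands still between calls to the robot, and variables do not carry over. Pictures are saved under pics/ and viewed, at most 14 in all, crops included, and the job is handed in when it is done.

Besides the shell and the picture viewer there is one more tool, called as name(argument=value, ...), one argument or row to a line, values as JSON. drive_tool: Moves the arm, as the interface text tells. Its arguments: {"type":"object","properties":{"commands":{"type":"array"},"fingers":{"type":"number"},"force":{"type":"number"}},"required":["commands"]}

```bash
mkdir -p pics; ls; python3 - <<'E'
from plant import telemetry, imaging
import cv2,numpy as np
np.set_printoptions(precision=4,suppress=True)
print(telemetry.sense())
for n in ("scene","side"):
    cv2.imwrite(f"pics/{n}0.png",imaging.read_camera(n)); print(n,imaging.camera_info(n))
print(imaging.camera_info("wrist"))
E
```

```text
pics
{'clock': 0.0, 'joint_positions': array([-1.286 ,  0.2872,  1.5782, -0.    ,  1.2786, -0.15  ]), 'qvel': array([-0.0005,  0.0002,  0.0003,  0.0025, -0.0005, -0.0014]), 'tau': array([  0.0002, -40.5978, -29.2626,  -0.0002,   0.0057,   0.    ]), 'tool_pos': array([ 0.2842, -0.6115,  0.2299]), 'orientation': array([ 0.9765,  0.2157, -0.0001, -0.0012]), 'contact_force': array([ 0.4241, -0.3838, -0.0395]), 'wrist_torque': array([-0.0517,  0.0111,  0.0346]), 'grip_force': 0.0, 'grip_width': 0.08518927145840127}
scene {'fx': 347.3595150903406, 'fy': 347.3595150903406, 'cx': 256.61410796576666, 'cy': 191.4703068676946, 'world_from_camera': array([[-0.4064,  0.7579, -0.5103,  1.1499],
       [ 0.9137,  0.3382, -0.2253,  0.248 ],
       [ 0.0018, -0.5578, -0.8299,  1.0366],
       [ 0.    ,  0.    ,  0.    ,  1.    ]])}
side {'fx': 459.45269132281175, 'fy': 459.45269132281175, 'cx': 256.15544709641887, 'cy': 191.48326246251958, 'world_from_camera': array([[-0.8885, -0.314 ,  0.3345,  0.1152],
       [-0.4585,  0.6324, -0.6244,  0.8788],
       [-0.0154, -0.7082, -0.7059,  1.0869],
       [ 0.    ,  0.    ,  0.    ,  1.    ]])}
{'fx': 277.0928869871152, 'fy': 277.0928869871152, 'cx': 250.41162369585993, 'cy': 190.9754201705196, 'T_tool_cam': array([[ 0.0001, -0.9607, -0.2777,  0.0703],
       [ 1.    , -0.0001,  0.0006, -0.0004],
       [-0.0006, -0.2777,  0.9607, -0.1427],
       [ 0.    ,  0.    ,  0.    ,  1.    ]])}
```

View pics/scene0.png

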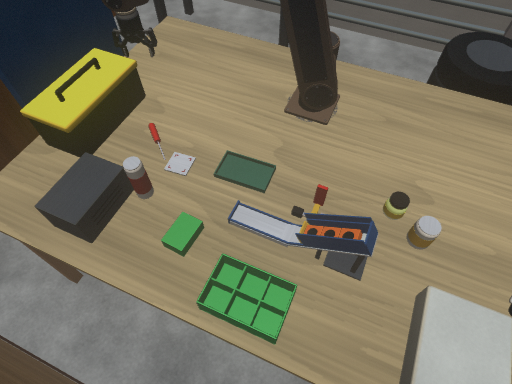

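View pics/side0.png

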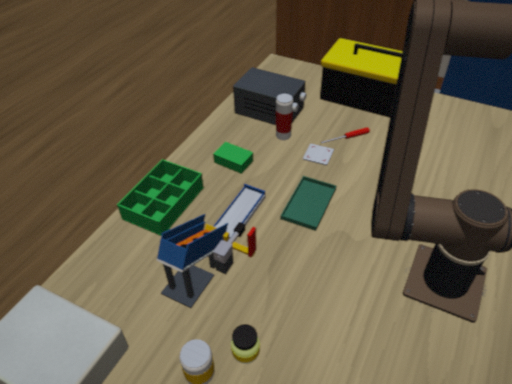

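The scene shows the hopper at (340,230), its lane running left to (235,212), the red handle at (320,193), the knob at (298,211), the plate at (180,163) and the tray at (245,171). No stray pad is obvious on the bench. The side view shows the same layout, with the plate at (319,154), the tray at (309,202) and the handle at (252,240).

```bash
cat > h.py <<'E'
import cv2,numpy as np
from scipy.spatial.transform import Rotation as R
from plant import telemetry, imaging
np.set_printoptions(precision=4,suppress=True)
def cam(n,s=None):
    i=imaging.camera_info(n)
    if n=="wrist":
        s=s or telemetry.sense(); T=np.eye(4); T[:3,:3]=R.from_quat(s["orientation"]).as_matrix(); T[:3,3]=s["tool_pos"]
        T=T@i["T_tool_cam"]
    else: T=i["world_from_camera"]
    return i["fx"],i["fy"],i["cx"],i["cy"],T
def ray(c,p):
    d=c[4][:3,:3]@np.array([(p[0]-c[2])/c[0],(p[1]-c[3])/c[1],1.]); return c[4][:3,3],d/np.linalg.norm(d)
def plane(c,p,z):
    o,d=ray(c,p); return o+d*(z-o[2])/d[2]
def tri(c1,p1,c2,p2):
    o1,d1=ray(c1,p1);o2,d2=ray(c2,p2)
    t=np.linalg.lstsq(np.c_[d1,-d2],o2-o1,rcond=None)[0]
    a,b=o1+d1*t[0],o2+d2*t[1]; return (a+b)/2,np.linalg.norm(a-b)
def proj(c,P):
    q=np.linalg.inv(c[4])@np.r_[P,1]; return np.array([c[0]*q[0]/q[2]+c[2],c[1]*q[1]/q[2]+c[3]])
def mask(im,lo,hi):
    return cv2.inRange(cv2.cvtColor(im,cv2.COLOR_BGR2HSV),np.array(lo),np.array(hi))
def blobs(m,amin=20):
    n,l,s,c=cv2.connectedComponentsWithStats(m); return [(s[i,4],c[i].round(1),s[i,:4]) for i in range(1,n) if s[i,4]>=amin]
E
python3 - <<'E'
from h import *
for n in("scene","side"):
    im=cv2.imread(f"pics/{n}0.png")
    print(n,"orange",blobs(mask(im,(5,150,120),(16,255,255)),12)); print("red",blobs(mask(im,(0,170,90),(4,255,255)),12)); print("yel",blobs(mask(im,(20,170,120),(32,255,255)),12))
a=cv2.imread("pics/scene0.png")[140:270,150:390]; b=cv2.imread("pics/side0.png")[130:310,150:350]
cv2.imwrite("pics/c1.png",cv2.resize(a,(792,429),interpolation=cv2.INTER_CUBIC)); cv2.imwrite("pics/c2.png",cv2.resize(b,(640,576),interpolation=cv2.INTER_CUBIC))
E
```

```text
scene orange [(np.int32(348), array([334.4, 230.7]), array([304, 225,  58,  14], dtype=int32))]
red [(np.int32(85), array([153.4, 130.9]), array([149, 123,  10,  18], dtype=int32)), (np.int32(26), array([322.5, 187. ]), array([318, 185,  10,   5], dtype=int32))]
yel [(np.int32(395), array([ 79.2, 104.3]), array([ 20,  61, 116,  69], dtype=int32))]
side orange [(np.int32(118), array([192.8, 237.2]), array([178, 229,  32,  16], dtype=int32))]
red [(np.int32(110), array([357. , 132.3]), array([345, 128,  24,  10], dtype=int32)), (np.int32(38), array([251.2, 231.9]), array([248, 227,   7,  10], dtype=int32))]
yel [(np.int32(1811), array([362.6,  59. ]), array([321,  38,  81,  42], dtype=int32)), (np.int32(38), array([208.8, 227.1]), array([205, 224,   9,   7], dtype=int32)), (np.int32(14), array([225.5, 234.5]), array([224, 233,   4,   4], dtype=int32)), (np.int32(92), array([240.1, 247.3]), array([233, 242,  15,  11], dtype=int32))]
```

View pics/c1.png

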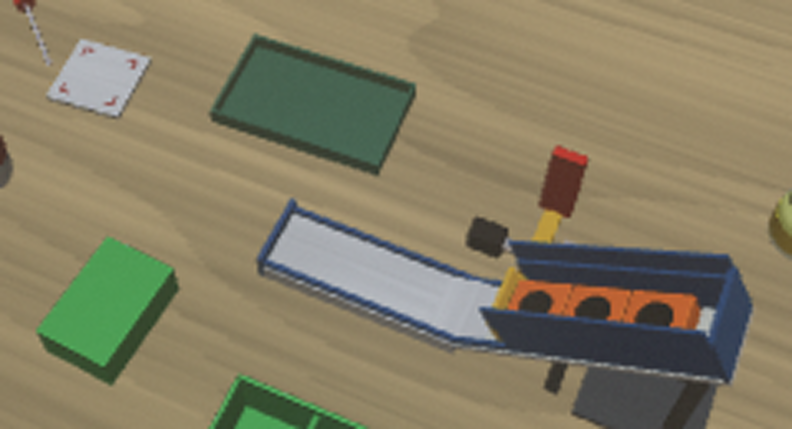

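View pics/c2.png

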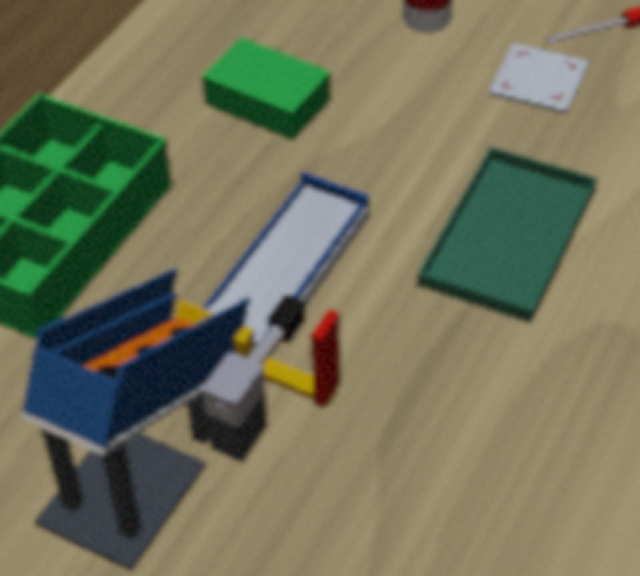

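The crops show three orange pads in the bin, the knob, and clear corners on the tray, plate and lane stop. I'll triangulate these by hand-matched corners.

```bash
python3 - <<'E'
from h import *
c1,c2=cam("scene"),cam("side")
S=lambda p:(150+p[0]/3.3,140+p[1]/3.3); D=lambda p:(150+p[0]/3.2,130+p[1]/3.2)
pts={"handle":((571,155),(329,317)),"knob":((487,236),(288,316)),"stopN":((292,203),(368,200)),"stopF":((262,262),(305,178)),
"t1":((256,36),(596,181)),"t2":((415,86),(530,318)),"t3":((379,172),(420,283)),"t4":((212,117),(490,152)),
"p1":((82,40),(588,65)),"p2":((150,57),(570,110)),"p3":((120,116),(490,95)),"p4":((48,98),(510,44))}
for k,(a,b) in pts.items():
    X,e=tri(c1,S(a),c2,D(b)); print(k,X,round(e,4),"r",np.hypot(*X[:2]).round(3))
E
```

```text
handle [0.5028 0.1854 0.1508] 0.0082 r 0.536
knob [0.5703 0.1363 0.0677] 0.0033 r 0.586
stopN [ 0.5906 -0.0677  0.0251] 0.0023 r 0.594
stopF [ 0.6645 -0.0669  0.0236] 0.0056 r 0.668
t1 [ 0.3951 -0.2082  0.0149] 0.0008 r 0.447
t2 [ 0.3865 -0.0102  0.0107] 0.0034 r 0.387
t3 [ 0.5033 -0.0063  0.0027] 0.0037 r 0.503
t4 [ 0.5141 -0.2049  0.0075] 0.0045 r 0.553
p1 [ 0.4734 -0.3991 -0.0001] 0.0004 r 0.619
p2 [ 0.4635 -0.3134  0.0018] 0.0029 r 0.56
p3 [ 0.5528 -0.3005  0.0011] 0.0003 r 0.629
p4 [ 0.5657 -0.3866  0.0058] 0.0024 r 0.685
```

drive_tool(
  commands=[
    {"xyz":[36,-26,-20],"spin":-6},
    {"xyz":[80,-58,-40],"spin":-14},
    {"xyz":[120,-88,-60],"spin":-22},
    {"xyz":[160,-118,-80],"spin":-30},
    {"xyz":[200,-147,-100],"spin":-38},
    {"xyz":[240,-176,-120],"spin":-46},
    {"xyz":[280,-206,-120],"spin":-53},
    {"xyz":[320,-235,-120],"spin":-60},
    {"xyz":[361,-265,-120],"spin":-65},
    {"xyz":[361,-265,-120],"spin":-65},
    {"xyz":[361,-265,-120],"spin":-65},
    {"xyz":[361,-265,-120],"spin":-65},
  ],
  fingers=0.7,
  force=60,
)

```text
clock: 1.6
tool_pos: [0.4996, -0.2208, 0.351]
orientation: [0.708, 0.706, -0.0, -0.0]
contact_force: [-0.1, 0.5, 0.1]
grip_width: 0.0599
grip_force: 0.0
```

```bash
python3 - <<'E'
from h import *
s=telemetry.sense(); im=imaging.read_camera("wrist"); c=cam("wrist",s); cv2.imwrite("pics/w1.png",im)
print(s["tool_pos"],s["orientation"],s["joint_positions"],s["qvel"].max())
def quad(m,amin=1500):
    for k in cv2.findContours(m,cv2.RETR_EXTERNAL,cv2.CHAIN_APPROX_NONE)[0]:
        if cv2.contourArea(k)>amin:
            yield k
for nm,m,z in (("plate",mask(im,(0,0,165),(180,45,255)),.008),("tray",mask(im,(62,60,25),(88,255,140)),.02)):
    for k in quad(m):
        q=np.array([plane(c,p[0],z)[:2] for p in k],np.float32); r=cv2.minAreaRect(q*1000); print(nm,cv2.contourArea(k),np.round(r[0],1),np.round(r[1],1),round(r[2],1))
E
```

```text
[ 0.4996 -0.2208  0.351 ] [ 0.7083  0.7059 -0.0002 -0.0003] [-0.6018 -0.0678  1.7462 -0.0003  1.4637 -0.5983] 0.0015989059460506994
plate 2046.5 [ 517.6 -349.8] [89.5 90.8] 5.1
plate 1997.0 [635.7 -23.1] [69.  63.8] 89.8
tray 9744.0 [ 453.  -108.2] [119.4 198.9] 2.4
```

View pics/w1.png

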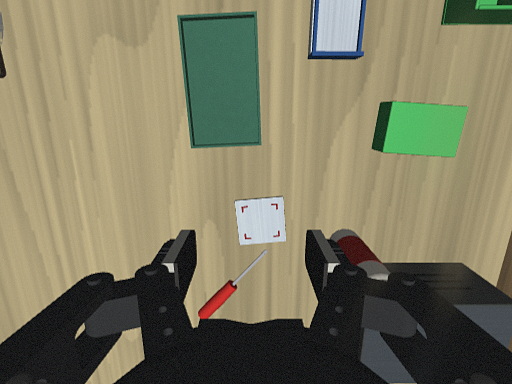

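The wrist view shows the tray at (222,80), the plate with its marks at (261,220), and the screwdriver tip just below the plate at (265,252). The fitted sizes agree with the text. Next I'll move over the knob.

drive_tool(
  commands=[
    {"xyz":[40,8,5]},
    {"xyz":[90,18,10]},
    {"xyz":[140,28,20]},
    {"xyz":[190,38,30]},
    {"xyz":[240,48,40]},
    {"xyz":[290,60,50]},
    {"xyz":[330,68,50]},
    {"xyz":[350,70,50]},
    {"xyz":[350,70,50]},
    {"xyz":[350,70,50]},
  ],
)

```text
validation failed for argument at $.co...
```

```bash
python3 - <<'E'
from h import *
s=telemetry.sense(); im=imaging.read_camera("wrist"); cv2.imwrite("pics/w2.png",im); c=cam("wrist",s)
np.save("w2.npy",c[4]); print(s["tool_pos"])
E
```

```text
[ 0.4996 -0.2209  0.3511]
```

View pics/w2.png

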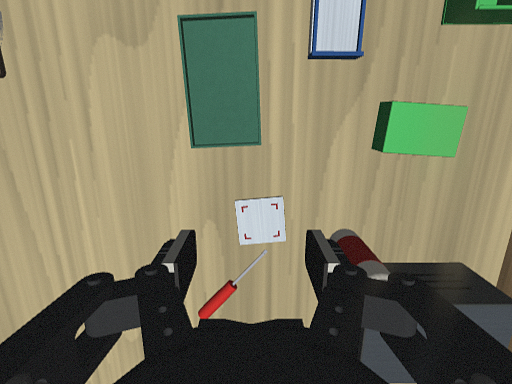

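The move was refused because spin is required in every row, so this picture is the same as before. Repeating the move with spin.

drive_tool(
  commands=[
    {"xyz":[40,8,5],"spin":0},
    {"xyz":[90,18,10],"spin":0},
    {"xyz":[140,28,20],"spin":0},
    {"xyz":[190,38,30],"spin":0},
    {"xyz":[240,48,40],"spin":0},
    {"xyz":[290,60,50],"spin":0},
    {"xyz":[330,68,50],"spin":0},
    {"xyz":[350,70,50],"spin":0},
    {"xyz":[350,70,50],"spin":0},
    {"xyz":[350,70,50],"spin":0},
  ],
)

```text
clock: 2.95
tool_pos: [0.5708, 0.1287, 0.3015]
orientation: [0.708, 0.706, -0.0, 0.0]
contact_force: [-0.7, 0.2, -0.4]
grip_width: 0.0595
grip_force: 0.0
```

```bash
python3 - <<'E'
from h import *
s=telemetry.sense(); im=imaging.read_camera("wrist"); cv2.imwrite("pics/w3.png",im); c=cam("wrist",s)
print(s["tool_pos"])
print("knob exp px",proj(c,[.57,.136,.07]),"handle",proj(c,[.503,.187,.15]))
print("red",blobs(mask(im,(0,150,60),(6,255,255)),30)); print("dark",blobs(mask(im,(0,0,0),(180,255,45)),60))
E
```

```text
[0.5708 0.1287 0.3015]
knob exp px [249.989  159.2385] handle [184.8238 123.4614]
red [(np.int32(578), array([192.2, 122.3]), array([182, 107,  25,  33], dtype=int32))]
dark [(np.int32(154), array([273.8,  55.7]), array([270,   0,   9, 120], dtype=int32)), (np.int32(334), array([315.9,   5.4]), array([301,   0,  32,  14], dtype=int32)), (np.int32(708), array([308.2,  57. ]), array([294,  42,  30,  31], dtype=int32)), (np.int32(468), array([300.8, 105.8]), array([288,  95,  27,  23], dtype=int32)), (np.int32(130), array([251.3, 157.8]), array([244, 145,  17,  28], dtype=int32)), (np.int32(36439), array([248.1, 334.3]), array([  0, 230, 512, 154], dtype=int32)), (np.int32(102), array([167.5, 244.3]), array([159, 236,  18,  16], dtype=int32)), (np.int32(89), array([334.2, 245.7]), array([327, 240,  16,  12], dtype=int32))]
```

View pics/w3.png

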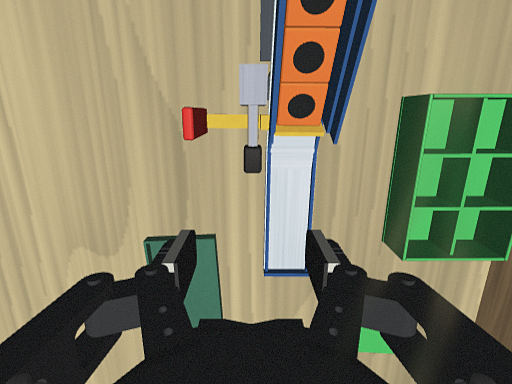

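The wrist view shows the knob at (252,159), the shaft up to the sleeve block at (254,84), the handle's top face at (188,123) and three pads in the bin.

```bash
python3 - <<'E'
from h import *
s=telemetry.sense(); c=cam("wrist",s); im=cv2.imread("pics/w3.png")
g=cv2.cvtColor(im,cv2.COLOR_BGR2GRAY); m=(g<60).astype(np.uint8)*255; m[:, :236]=0;m[:,268:]=0;m[:135]=0;m[190:]=0
print(blobs(m,50))
print("knob ctr z.084",plane(c,(252.5,159),.084),"z.07",plane(c,(252.5,159),.07))
print("sleeve top ctr z.087",plane(c,(254,84),.087)," shaft near knob",plane(c,(252.5,142),.077),"shaft near sleeve",plane(c,(253.5,107),.077))
b=mask(im,(0,180,150),(6,255,255)); print(blobs(b,20)); 
for p in((188,123),):print("handle top",plane(c,p,.15))
h=im[100:145,175:215]; print(plane(c,(183,107),.15),plane(c,(193,107),.15),plane(c,(183,139),.15),plane(c,(193,138),.15))
print("stop",plane(c,(265,274),.034),plane(c,(308,275),.034),"gate yel",plane(c,(276,131),.07),plane(c,(325,131),.07))
# two-view height of the knob
cs=cam("scene"); cd=cam("side")
print("2view knob",tri(c,(252.5,159),cs,(297.6,211.0)),tri(c,(252.5,159),cd,(240,228)))
print("2view handle",tri(c,(188,123),cs,(322.8,187)),tri(c,(188,123),cd,(252.8,229)))
E
```

```text
[(np.int32(402), array([252.1, 159.7]), array([244, 145,  18,  28], dtype=int32))]
knob ctr z.084 [0.5733 0.1386 0.084 ] z.07 [0.5734 0.1362 0.07  ]
sleeve top ctr z.087 [0.5752 0.2303 0.087 ]  shaft near knob [0.5734 0.1599 0.077 ] shaft near sleeve [0.5747 0.2039 0.077 ]
[(np.int32(296), array([187.4, 123.6]), array([182, 108,  12,  32], dtype=int32))]
handle top [0.5063 0.1874 0.15  ]
[0.5023 0.2032 0.15  ] [0.5124 0.2032 0.15  ] [0.5    0.1711 0.15  ] [0.5106 0.1721 0.15  ]
stop [ 0.5945 -0.0655  0.034 ] [ 0.6672 -0.0676  0.034 ] gate yel [0.6046 0.1735 0.07  ] [0.6694 0.1733 0.07  ]
2view knob (array([0.5734, 0.1374, 0.0742]), np.float64(0.0009407603743923829)) (array([0.5718, 0.1349, 0.0696]), np.float64(0.004065147790376019))
2view handle (array([0.5066, 0.1878, 0.1511]), np.float64(0.0006988333904905421)) (array([0.5038, 0.1849, 0.1521]), np.float64(0.00783990623039256))
```

drive_tool(
  commands=[
    {"xyz":[8,2,40],"spin":1},
    {"xyz":[8.5,2.5,90],"spin":1},
    {"xyz":[8.5,2.5,135],"spin":1},
    {"xyz":[8.5,2.5,170],"spin":1},
    {"xyz":[8.5,2.5,200],"spin":1},
    {"xyz":[8.5,2.5,220],"spin":1},
    {"xyz":[8.5,2.5,235],"spin":1},
    {"xyz":[8.5,2.5,241],"spin":1},
    {"xyz":[8.5,2.5,241],"spin":1},
    {"xyz":[8.5,2.5,241],"spin":1},
  ],
  fingers=0.5,
  force=60,
)

```text
clock: 4.25
tool_pos: [0.574, 0.1387, 0.0614]
orientation: [0.714, 0.7, 0.001, 0.001]
contact_force: [0.1, 0.4, -0.3]
grip_width: 0.0424
grip_force: 0.0
```

drive_tool(
  commands=[
    {"xyz":[0,0,0],"spin":0},
    {"xyz":[0,0,0],"spin":0},
    {"xyz":[0,0,0],"spin":0},
    {"xyz":[0,0,0],"spin":0},
    {"xyz":[0,0,0],"spin":0},
    {"xyz":[0,0,0],"spin":0},
  ],
  fingers=0,
  force=60,
)

```text
clock: 5.0
tool_pos: [0.5736, 0.1387, 0.0611]
orientation: [0.714, 0.7, 0.0, 0.0]
contact_force: [-2.6, 0.0, 5.6]
grip_width: 0.0224
grip_force: 61.6
```

drive_tool(
  commands=[
    {"xyz":[-3,0,0],"spin":0},
    {"xyz":[-8,0,0],"spin":0},
    {"xyz":[-14,0,0],"spin":0},
    {"xyz":[-20,0,0],"spin":0},
    {"xyz":[-20,0,0],"spin":0},
  ],
)

```text
clock: 5.62
tool_pos: [0.573, 0.1173, 0.0602]
orientation: [0.714, 0.7, -0.0, 0.0]
contact_force: [-0.1, -0.9, 2.3]
grip_width: 0.0227
grip_force: 61.1
```

drive_tool(
  commands=[
    {"xyz":[-7,0,0],"spin":0},
    {"xyz":[-14,0,0],"spin":0},
    {"xyz":[-21,0,0],"spin":0},
    {"xyz":[-28,0,0],"spin":0},
    {"xyz":[-35,0,0],"spin":0},
    {"xyz":[-42,0,0],"spin":0},
    {"xyz":[-50,0,0],"spin":0},
    {"xyz":[-55,0,0],"spin":0},
    {"xyz":[-55,0,0],"spin":0},
    {"xyz":[-55,0,0],"spin":0},
  ],
)

```text
clock: 6.88
tool_pos: [0.5717, 0.0637, 0.0603]
orientation: [0.714, 0.7, 0.0, -0.0]
contact_force: [0.1, 0.2, -1.0]
grip_width: 0.0227
grip_force: 60.5
```

```bash
python3 - <<'E'
from h import *
s=telemetry.sense(); print(s["tool_pos"],s["contact_force"],s["grip_width"])
a=imaging.read_camera("side")[170:300,150:330]; b=imaging.read_camera("scene")[150:260,230:380]
cv2.imwrite("pics/p1.png",np.hstack([cv2.resize(a,(400,289)),cv2.resize(b,(394,289))]))
E
```

```text
[0.5717 0.0637 0.0603] [ 0.1139  0.1672 -1.    ] 0.022683883275086778
```

View pics/p1.png

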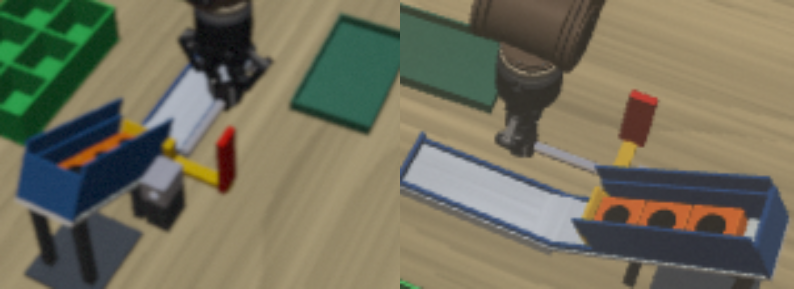

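The pin is held level and clear of the sleeve, with the shaft tip short of the sleeve in both views. Next: lift and carry it to the tray.

drive_tool(
  commands=[
    {"xyz":[-10,0,-25],"spin":0},
    {"xyz":[-30,-5,-60],"spin":0},
    {"xyz":[-55,-20,-90],"spin":-1},
    {"xyz":[-85,-40,-100],"spin":-2},
    {"xyz":[-115,-56,-100],"spin":-3},
    {"xyz":[-145,-72,-100],"spin":-4},
    {"xyz":[-175,-88,-100],"spin":-4},
    {"xyz":[-205,-102,-90],"spin":-4},
    {"xyz":[-222,-110,-80],"spin":-4},
    {"xyz":[-227,-112,-70],"spin":-4},
    {"xyz":[-227,-112,-60],"spin":-4},
    {"xyz":[-227,-112,-60],"spin":-4},
    {"xyz":[-227,-112,-60],"spin":-4},
  ],
)

```text
clock: 8.6
tool_pos: [0.4559, -0.1607, 0.1205]
orientation: [0.689, 0.725, 0.0, 0.0]
contact_force: [-0.0, 0.6, -1.8]
grip_width: 0.0223
grip_force: 64.5
```

```bash
python3 - <<'E'
from h import *
s=telemetry.sense(); print(s["tool_pos"],s["orientation"],s["contact_force"],s["grip_width"])
im=imaging.read_camera("wrist"); c=cam("wrist",s); cv2.imwrite("pics/w4.png",im)
m=mask(im,(62,60,25),(88,255,140)); n=[]
for k in cv2.findContours(m,cv2.RETR_EXTERNAL,cv2.CHAIN_APPROX_NONE)[0]:
    if cv2.contourArea(k)>500:
        print(cv2.contourArea(k),cv2.boundingRect(k)); n+=[plane(c,p[0],.02)[:2]*1000 for p in k]
print(cv2.minAreaRect(np.array(n,np.float32)))
for cn in("scene","side"):
    im=imaging.read_camera(cn);c=cam(cn);m=mask(im,(62,60,25),(88,255,140))
    for k in cv2.findContours(m,cv2.RETR_EXTERNAL,cv2.CHAIN_APPROX_NONE)[0]:
        if cv2.contourArea(k)>500: print(cn,cv2.minAreaRect(np.array([plane(c,p[0],.018)[:2]*1000 for p in k],np.float32)))
E
```

```text
[ 0.4559 -0.1607  0.1205] [0.6885 0.7252 0.0001 0.0001] [-0.0203  0.6    -1.8229] 0.022274645376825743
12888.0 (264, 0, 67, 240)
12222.5 (174, 0, 63, 239)
((453.0187683105469, -108.24707794189453), (119.7927017211914, 199.4962921142578), 2.390368700027466)
scene ((451.19171142578125, -104.40281677246094), (117.4627914428711, 189.32322692871094), 2.496063709259033)
side ((449.908447265625, -102.69988250732422), (117.82347106933594, 207.30868530273438), 2.379861354827881)
side ((891.5531616210938, 82.33118438720703), (287.78338623046875, 206.42510986328125), 89.8401870727539)
```

View pics/w4.png

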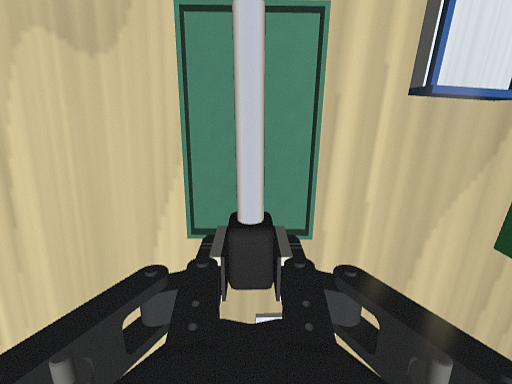

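The pin is centred over the tray and aligned with it, and the tray has not moved. Lowering now.

drive_tool(
  commands=[
    {"xyz":[0,0,25],"spin":0},
    {"xyz":[0,0,50],"spin":0},
    {"xyz":[0,0,70],"spin":0},
    {"xyz":[0,0,85],"spin":0},
    {"xyz":[0,0,95],"spin":0},
    {"xyz":[0,0,102],"spin":0},
    {"xyz":[0,0,107],"spin":0},
    {"xyz":[0,0,109],"spin":0},
    {"xyz":[0,0,109],"spin":0},
  ],
)

```text
clock: 9.88
tool_pos: [0.4559, -0.1613, 0.0128]
orientation: [0.689, 0.725, -0.0, -0.0]
contact_force: [-3.5, 2.7, 7.0]
grip_width: 0.0225
grip_force: 65.8
```

drive_tool(
  commands=[
    {"xyz":[0,0,0],"spin":0},
    {"xyz":[0,0,0],"spin":0},
    {"xyz":[0,0,0],"spin":0},
    {"xyz":[0,0,0],"spin":0},
    {"xyz":[0,0,-10],"spin":0},
    {"xyz":[0,0,-35],"spin":0},
    {"xyz":[0,0,-75],"spin":0},
    {"xyz":[0,0,-125],"spin":0},
    {"xyz":[0,0,-175],"spin":0},
    {"xyz":[0,0,-215],"spin":0},
    {"xyz":[0,0,-215],"spin":0},
  ],
  fingers=0.55,
)

```text
clock: 11.25
tool_pos: [0.4575, -0.1624, 0.2315]
orientation: [0.689, 0.725, 0.001, 0.005]
contact_force: [0.2, 0.6, 0.3]
grip_width: 0.0467
grip_force: 0.0
```

```bash
python3 - <<'E'
from h import *
s=telemetry.sense(); print(s["tool_pos"],s["orientation"])
im=imaging.read_camera("wrist"); c=cam("wrist",s); cv2.imwrite("pics/w5.png",im)
m=mask(im,(62,60,25),(88,255,140)); n=[]
for k in cv2.findContours(m,cv2.RETR_EXTERNAL,cv2.CHAIN_APPROX_NONE)[0]:
    if cv2.contourArea(k)>500: n+=[plane(c,p[0],.02)[:2]*1000 for p in k]
print(cv2.minAreaRect(np.array(n,np.float32)))
g=im.copy(); g[230:]=0
print("knob",blobs(cv2.inRange(cv2.cvtColor(g,cv2.COLOR_BGR2GRAY),1,45),80)); print("shaft",blobs(mask(g,(90,0,120),(130,60,255)),150))
for z in(.018,.03):print(z,proj(c,[.4559,-.1607,z]))
E
```

```text
[ 0.4575 -0.1624  0.2315] [0.6888 0.7249 0.001  0.0048]
((453.0103759765625, -107.85660552978516), (119.68580627441406, 198.52615356445312), 2.410806179046631)
knob [(np.int32(233), array([373.5,  56.3]), array([359,   0,  26,  98], dtype=int32)), (np.int32(265), array([435.9,  43.6]), array([424,   0,  24,  94], dtype=int32)), (np.int32(777), array([248.3, 113. ]), array([200,  38,  97, 159], dtype=int32)), (np.int32(154), array([247.6, 165.5]), array([239, 152,  19,  29], dtype=int32))]
shaft [(np.int32(186), array([373.3,  45.5]), array([365,   0,  17,  92], dtype=int32)), (np.int32(4896), array([407.6,  45.3]), array([374,   0,  70,  95], dtype=int32)), (np.int32(572), array([247.2, 109.6]), array([243,  68,   9,  85], dtype=int32))]
0.018 [248.1358 164.9893]
0.03 [248.1338 166.8269]
```

The pin lies in the tray, knob at pixel (248,165) and the tray unmoved. Next is the gate handle.

drive_tool(
  commands=[
    {"xyz":[40,8,0],"spin":1},
    {"xyz":[90,18,0],"spin":2},
    {"xyz":[140,28,5],"spin":3},
    {"xyz":[190,38,10],"spin":4},
    {"xyz":[240,48,20],"spin":4},
    {"xyz":[290,58,20],"spin":4},
    {"xyz":[330,65,20],"spin":4},
    {"xyz":[346,66.5,20],"spin":4},
    {"xyz":[346,66.5,40],"spin":4},
    {"xyz":[346,66.5,65],"spin":4},
    {"xyz":[346,66.5,90],"spin":4},
    {"xyz":[346,66.5,105],"spin":4},
    {"xyz":[346,66.5,114],"spin":4},
    {"xyz":[346,66.5,114],"spin":4},
    {"xyz":[346,66.5,114],"spin":4},
  ],
  fingers=0.5,
)

```text
clock: 13.18
tool_pos: [0.505, 0.1878, 0.1133]
orientation: [0.714, 0.7, 0.001, 0.0]
contact_force: [0.0, 1.0, -0.2]
grip_width: 0.0427
grip_force: 0.0
```

drive_tool(
  commands=[
    {"xyz":[0,0,0],"spin":0},
    {"xyz":[0,0,0],"spin":0},
    {"xyz":[0,0,0],"spin":0},
    {"xyz":[0,0,0],"spin":0},
    {"xyz":[0,0,0],"spin":0},
    {"xyz":[0,0,0],"spin":0},
  ],
  fingers=0,
  force=40,
)

```text
clock: 13.92
tool_pos: [0.505, 0.1878, 0.1132]
orientation: [0.714, 0.701, 0.001, 0.001]
contact_force: [0.0, -0.2, 5.6]
grip_width: 0.0113
grip_force: 42.0
```

drive_tool(
  commands=[
    {"xyz":[0,-5,0],"spin":0},
    {"xyz":[0,-12,0],"spin":0},
    {"xyz":[0,-20,0],"spin":0},
    {"xyz":[0,-28,0],"spin":0},
    {"xyz":[0,-36,0],"spin":0},
    {"xyz":[0,-44,0],"spin":0},
    {"xyz":[0,-52,0],"spin":0},
    {"xyz":[0,-60,0],"spin":0},
    {"xyz":[0,-68,0],"spin":0},
    {"xyz":[0,-74,0],"spin":0},
    {"xyz":[0,-75,0],"spin":0},
    {"xyz":[0,-75,0],"spin":0},
    {"xyz":[0,-75,0],"spin":0},
    {"xyz":[0,-75,0],"spin":0},
    {"xyz":[0,-75,0],"spin":0},
    {"xyz":[0,-75,0],"spin":0},
    {"xyz":[0,-75,0],"spin":0},
    {"xyz":[0,-75,0],"spin":0},
  ],
)

```text
clock: 16.18
tool_pos: [0.4307, 0.1885, 0.1132]
orientation: [0.714, 0.7, 0.001, 0.002]
contact_force: [5.8, -2.9, 3.7]
grip_width: 0.0119
grip_force: 42.4
```

```bash
python3 - <<'E'
from h import *
s=telemetry.sense(); print(s["tool_pos"],s["contact_force"],s["grip_width"])
for n in("scene","side"):
    im=imaging.read_camera(n); c=cam(n); cv2.imwrite(f"pics/g_{n}.png",im)
    for b in blobs(mask(im,(5,150,100),(16,255,255)),12): print(n,b,plane(c,b[1],.045))
a=cv2.imread("pics/g_scene.png")[150:260,230:380];b=cv2.imread("pics/g_side.png")[160:270,160:310]
cv2.imwrite("pics/g.png",np.hstack([cv2.resize(a,(400,293)),cv2.resize(b,(400,293))]))
E
```

```text
[0.4307 0.1885 0.1132] [ 5.8091 -2.9159  3.6962] 0.011881358527293344
scene (np.int32(634), array([263. , 219.7]), array([236, 203,  54,  33], dtype=int32)) [0.633  0.0429 0.045 ]
side (np.int32(602), array([237.9, 208.4]), array([217, 187,  39,  44], dtype=int32)) [0.6255 0.0484 0.045 ]
```

View pics/g.png

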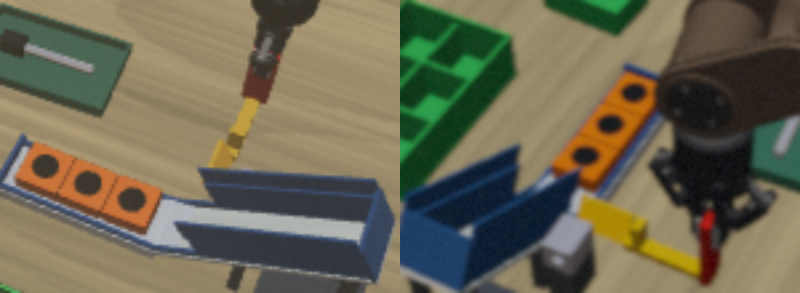

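All three pads lie touching in the lane and the bin is empty. The gate is about 74 mm open, so I'll push it shut.

drive_tool(
  commands=[
    {"xyz":[0,5,0],"spin":0},
    {"xyz":[0,12,0],"spin":0},
    {"xyz":[0,20,0],"spin":0},
    {"xyz":[0,28,0],"spin":0},
    {"xyz":[0,36,0],"spin":0},
    {"xyz":[0,44,0],"spin":0},
    {"xyz":[0,52,0],"spin":0},
    {"xyz":[0,60,0],"spin":0},
    {"xyz":[0,68,0],"spin":0},
    {"xyz":[0,73,0],"spin":0},
    {"xyz":[0,76,0],"spin":0},
    {"xyz":[0,76,0],"spin":0},
    {"xyz":[0,76,0],"spin":0},
    {"xyz":[0,76,0],"spin":0},
  ],
)

```text
clock: 18.02
tool_pos: [0.5053, 0.1878, 0.1132]
orientation: [0.714, 0.7, 0.0, 0.0]
contact_force: [0.9, 0.0, 6.6]
grip_width: 0.0114
grip_force: 42.6
```

drive_tool(
  commands=[
    {"xyz":[0,0,0],"spin":0},
    {"xyz":[0,0,0],"spin":0},
    {"xyz":[0,0,0],"spin":0},
    {"xyz":[0,0,0],"spin":0},
    {"xyz":[0,0,-15],"spin":0},
    {"xyz":[0,0,-50],"spin":0},
    {"xyz":[0,0,-90],"spin":0},
    {"xyz":[-20,5,-120],"spin":0},
    {"xyz":[-60,40,-140],"spin":0},
    {"xyz":[-100,80,-150],"spin":0},
    {"xyz":[-135,115,-150],"spin":0},
    {"xyz":[-140,123,-150],"spin":0},
    {"xyz":[-140,123,-150],"spin":0},
    {"xyz":[-140,123,-150],"spin":0},
  ],
  fingers=0.5,
)

```text
clock: 19.77
tool_pos: [0.6248, 0.0466, 0.2625]
orientation: [0.713, 0.701, -0.0, -0.0]
contact_force: [0.1, -0.0, 0.5]
grip_width: 0.0428
grip_force: 0.0
```

```bash
cat > pads.py <<'E'
from h import *
s=telemetry.sense(); im=imaging.read_camera("wrist"); c=cam("wrist",s); cv2.imwrite("pics/pads.png",im)
print("TCP",s["tool_pos"],s["orientation"])
m=mask(im,(5,130,90),(18,255,255))
for k in cv2.findContours(m,cv2.RETR_EXTERNAL,cv2.CHAIN_APPROX_NONE)[0]:
    if cv2.contourArea(k)>300:
        q=np.array([plane(c,p[0],.045)[:2]*1000 for p in k],np.float32); print("orange",cv2.minAreaRect(q))
d=cv2.inRange(cv2.cvtColor(im,cv2.COLOR_BGR2GRAY),0,60); d[235:]=0
for b in blobs(d,60):
    x,y=b[1].astype(int)
    if m[max(0,y-25):y+26,max(0,x-25):x+26].mean()>80: print("hole",b,plane(c,b[1],.045))
E
python3 pads.py; python3 - <<'E'
from h import *
im=cv2.imread("pics/pads.png"); c=cam("wrist"); b=mask(im,(0,180,150),(6,255,255)); 
for x in blobs(b,20): print("red",x,plane(c,x[1],.15))
E
```

```text
TCP [0.6248 0.0466 0.2625] [ 0.7133  0.7008 -0.     -0.0003]
orange ((629.949951171875, 41.17280960083008), (171.20802307128906, 57.129119873046875), 89.42804718017578)
hole (np.int32(537), array([254.5, 126.6]), array([242, 114,  26,  26], dtype=int32)) [0.6306 0.098  0.045 ]
hole (np.int32(466), array([254.8, 171.5]), array([243, 160,  25,  24], dtype=int32)) [0.6302 0.04   0.045 ]
hole (np.int32(407), array([255. , 212.5]), array([243, 202,  24,  22], dtype=int32)) [ 0.6297 -0.018   0.045 ]
red (np.int32(539), array([102.3,  24.9]), array([94,  4, 18, 44], dtype=int32)) [0.5058 0.187  0.15  ]
```

View pics/pads.png

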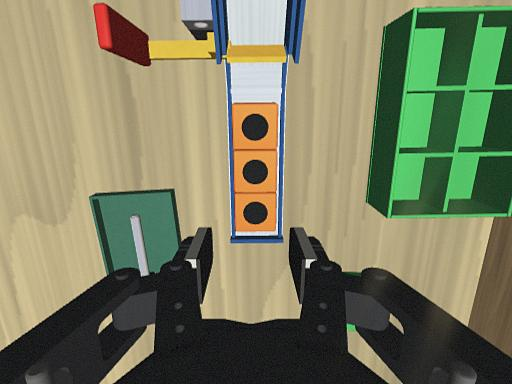

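The picture shows the gate shut, with the handle back at x=0.506, and three pads with hole centres at (254,127), (255,172) and (255,213). Their 58 mm spacing at z=45 mm confirms the height. I'll grasp the uppermost one.

drive_tool(
  commands=[
    {"xyz":[25,2,20],"spin":0},
    {"xyz":[51.5,5,50],"spin":0},
    {"xyz":[51.5,5,90],"spin":0},
    {"xyz":[51.5,5,130],"spin":0},
    {"xyz":[51.5,5,165],"spin":0},
    {"xyz":[51.5,5,195],"spin":0},
    {"xyz":[51.5,5,215],"spin":0},
    {"xyz":[51.5,5,230],"spin":0},
    {"xyz":[51.5,5,238],"spin":0},
    {"xyz":[51.5,5,238],"spin":0},
    {"xyz":[51.5,5,238],"spin":0},
  ],
  fingers=1,
)

```text
clock: 21.2
tool_pos: [0.6325, 0.0968, 0.0254]
orientation: [0.714, 0.7, 0.001, 0.001]
contact_force: [0.3, 0.1, -0.6]
grip_width: 0.0853
grip_force: 0.0
```

drive_tool(
  commands=[
    {"xyz":[0,0,0],"spin":0},
    {"xyz":[0,0,0],"spin":0},
    {"xyz":[0,0,0],"spin":0},
    {"xyz":[0,0,0],"spin":0},
    {"xyz":[0,0,0],"spin":0},
  ],
  fingers=0,
  force=50,
)

```text
clock: 21.82
tool_pos: [0.6325, 0.0968, 0.0254]
orientation: [0.714, 0.7, 0.001, 0.001]
contact_force: [-0.1, -0.5, 5.6]
grip_width: 0.0567
grip_force: 54.4
```

drive_tool(
  commands=[
    {"xyz":[0,0,-15],"spin":0},
    {"xyz":[0,0,-40],"spin":0},
    {"xyz":[-10,-2,-75],"spin":0},
    {"xyz":[-35,-8,-115],"spin":0},
    {"xyz":[-70,-16,-150],"spin":-1},
    {"xyz":[-110,-26,-170],"spin":-2},
    {"xyz":[-150,-36,-170],"spin":-3},
    {"xyz":[-190,-45,-170],"spin":-4},
    {"xyz":[-230,-54,-170],"spin":-5},
    {"xyz":[-270,-64,-170],"spin":-6},
    {"xyz":[-310,-73,-170],"spin":-6},
    {"xyz":[-350,-82,-170],"spin":-6},
    {"xyz":[-390,-92,-170],"spin":-6},
    {"xyz":[-425,-100,-170],"spin":-6},
    {"xyz":[-445,-105,-170],"spin":-6},
    {"xyz":[-449,-106,-165],"spin":-6},
    {"xyz":[-449,-106,-150],"spin":-6},
    {"xyz":[-449,-106,-130],"spin":-6},
    {"xyz":[-449,-106,-130],"spin":-6},
  ],
)

```text
clock: 24.2
tool_pos: [0.5159, -0.3477, 0.1505]
orientation: [0.676, 0.737, 0.0, -0.003]
contact_force: [-0.4, -0.6, -0.7]
grip_width: 0.057
grip_force: 53.8
```

```bash
python3 - <<'E'
from h import *
s=telemetry.sense(); print(s["tool_pos"],s["orientation"],s["contact_force"],s["grip_width"],s["grip_force"])
im=imaging.read_camera("wrist");c=cam("wrist",s);cv2.imwrite("pics/w6.png",im)
for k in cv2.findContours(mask(im,(5,130,90),(18,255,255)),cv2.RETR_EXTERNAL,cv2.CHAIN_APPROX_NONE)[0]:
    if cv2.contourArea(k)>300:
        q=np.array([plane(c,p[0],s["tool_pos"][2]+.02)[:2]*1000 for p in k],np.float32); print("orange",cv2.minAreaRect(q))
sc=imaging.read_camera("scene"); cc=cam("scene")
for k in cv2.findContours(mask(sc,(0,0,165),(180,45,255)),cv2.RETR_EXTERNAL,cv2.CHAIN_APPROX_NONE)[0]:
    if cv2.contourArea(k)>200: print("white",cv2.minAreaRect(np.array([plane(cc,p[0],.008)[:2]*1000 for p in k],np.float32)))
E
```

```text
[ 0.5159 -0.3477  0.1505] [ 0.6757  0.7372  0.0001 -0.0034] [-0.3766 -0.5714 -0.654 ] 0.05700074874724598 53.83269667625427
orange ((515.6328735351562, -342.563232421875), (58.096343994140625, 61.983394622802734), 6.116878032684326)
white ((758.4427490234375, 698.90087890625), (286.3822021484375, 235.66665649414062), 0.0460859052836895)
white ((562.9850463867188, 279.22528076171875), (22.888118743896484, 190.27029418945312), 17.55240821838379)
white ((623.1074829101562, 118.75200653076172), (65.58336639404297, 109.58161163330078), 3.9624273777008057)
white ((408.3623352050781, 553.1683349609375), (75.65074157714844, 78.08363342285156), 24.030927658081055)
white ((515.4650268554688, -350.94537353515625), (88.99284362792969, 89.44175720214844), 5.159760475158691)
```

drive_tool(
  commands=[
    {"xyz":[-4.5,0.5,25],"spin":0},
    {"xyz":[-4.5,0.5,50],"spin":0},
    {"xyz":[-4.5,0.5,75],"spin":0},
    {"xyz":[-4.5,0.5,95],"spin":0},
    {"xyz":[-4.5,0.5,112],"spin":0},
    {"xyz":[-4.5,0.5,122],"spin":0},
    {"xyz":[-4.5,0.5,130],"spin":0},
    {"xyz":[-4.5,0.5,134],"spin":0},
    {"xyz":[-4.5,0.5,136],"spin":0},
    {"xyz":[-4.5,0.5,136],"spin":0},
    {"xyz":[-4.5,0.5,136],"spin":0},
  ],
)

```text
clock: 25.68
tool_pos: [0.5182, -0.3548, 0.0188]
orientation: [0.676, 0.737, -0.0, 0.0]
contact_force: [-0.6, -1.0, -1.5]
grip_width: 0.057
grip_force: 53.9
```

drive_tool(
  commands=[
    {"xyz":[2.5,-1,2],"spin":0},
    {"xyz":[2.5,-1,4],"spin":0},
    {"xyz":[2.5,-1,4.5],"spin":0},
    {"xyz":[2.5,-1,4.5],"spin":0},
  ],
)

```text
clock: 26.18
tool_pos: [0.5168, -0.3521, 0.0137]
orientation: [0.676, 0.737, 0.0, -0.0]
contact_force: [-0.3, -0.0, -0.3]
grip_width: 0.0567
grip_force: 53.9
```

drive_tool(
  commands=[
    {"xyz":[0,0,0],"spin":0},
    {"xyz":[0,0,0],"spin":0},
    {"xyz":[0,0,0],"spin":0},
    {"xyz":[0,0,0],"spin":0},
    {"xyz":[0,0,-10],"spin":0},
    {"xyz":[0,0,-35],"spin":0},
    {"xyz":[0,0,-75],"spin":0},
    {"xyz":[30,0,-125],"spin":0},
    {"xyz":[60,0,-175],"spin":0},
    {"xyz":[100,0,-215],"spin":0},
    {"xyz":[120,0,-235],"spin":0},
    {"xyz":[120,0,-235],"spin":0},
    {"xyz":[120,0,-235],"spin":0},
    {"xyz":[120,0,-235],"spin":0},
  ],
  fingers=0.9,
)

```text
clock: 27.92
tool_pos: [0.5058, -0.2331, 0.247]
orientation: [0.677, 0.736, -0.0, -0.002]
contact_force: [-0.6, -0.4, -0.4]
grip_width: 0.0771
grip_force: 0.0
```

```bash
cat > pile.py <<'E'
import sys
from h import *
zt=float(sys.argv[1]); s=telemetry.sense(); im=imaging.read_camera("wrist");c=cam("wrist",s);cv2.imwrite(f"pics/pile{int(zt*1000)}.png",im)
print("TCP",s["tool_pos"],s["orientation"])
def rects(m,z,amin):
    for k in cv2.findContours(m,cv2.RETR_EXTERNAL,cv2.CHAIN_APPROX_NONE)[0]:
        if cv2.contourArea(k)>amin: yield cv2.minAreaRect(np.array([plane(c,p[0],z)[:2]*1000 for p in k],np.float32))
o=mask(im,(5,130,90),(18,255,255)); h=cv2.cvtColor(im,cv2.COLOR_BGR2HSV)
for r in rects(o,zt,300): print("orange any",r)
for v in(150,175,195):
  for r in rects(cv2.bitwise_and(o,cv2.inRange(h[...,2],v,255)),zt,300): print("orange top V>",v,r)
w=cv2.bitwise_or(mask(im,(0,0,150),(180,60,255)),o)
for r in rects(w,.008,800): print("plate",r)
d=cv2.inRange(h[...,2],0,60); d[260:]=0
for b in blobs(d,60):
    x,y=b[1].astype(int)
    if o[max(0,y-25):y+26,max(0,x-25):x+26].mean()>80: print("hole",b[0],b[1],plane(c,b[1],zt))
E
python3 pile.py 0.033
```

```text
TCP [ 0.5058 -0.2331  0.247 ] [ 0.6766  0.7364 -0.0003 -0.0015]
orange any ((516.0118408203125, -348.0904235839844), (57.04721450805664, 56.59067153930664), 4.954899311065674)
orange any ((633.3726196289062, -38.881500244140625), (59.18757629394531, 14.741728782653809), 4.799685478210449)
orange top V> 150 ((516.1575927734375, -348.8365783691406), (56.885704040527344, 55.07876968383789), 4.954899311065674)
orange top V> 150 ((633.53125, -38.369014739990234), (58.78541946411133, 13.746912956237793), 4.799685478210449)
orange top V> 175 ((516.41650390625, -348.814453125), (56.305171966552734, 55.07811737060547), 4.954817771911621)
orange top V> 175 ((633.4647216796875, -37.87648010253906), (58.53330993652344, 12.75418472290039), 4.799685478210449)
orange top V> 195 ((516.4010620117188, -349.5876159667969), (55.871700286865234, 53.56211471557617), 4.929978847503662)
orange top V> 195 ((633.6162109375, -37.8634147644043), (57.20370864868164, 12.753482818603516), 4.799687385559082)
plate ((800.6063842773438, -576.0430908203125), (68.08346557617188, 93.6797866821289), 38.746009826660156)
plate ((517.5365600585938, -350.0261535644531), (89.8331527709961, 89.5036392211914), 4.956364631652832)
hole 368 [251.2 248.5] [ 0.5161 -0.3499  0.033 ]
```

View pics/pile33.png

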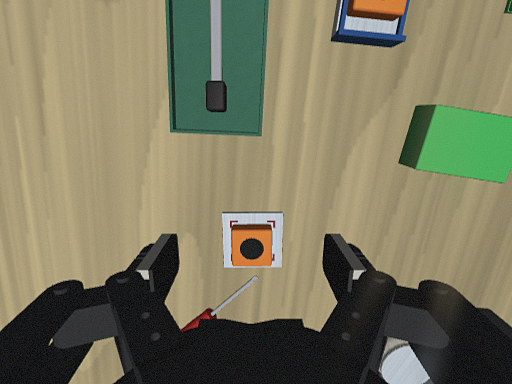

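The pad sits square on the marks, centred at (251,248) and within about 2 mm of the plate's centre. Fetching the next pad, hovering first.

drive_tool(
  commands=[
    {"xyz":[35,20,0],"spin":1},
    {"xyz":[80,45,0],"spin":2},
    {"xyz":[125,71,0],"spin":3},
    {"xyz":[170,97,10],"spin":4},
    {"xyz":[215,123,30],"spin":5},
    {"xyz":[245,140,60],"spin":6},
    {"xyz":[258,147,95],"spin":6},
    {"xyz":[259.5,148,130],"spin":6},
    {"xyz":[259.5,148,160],"spin":6},
    {"xyz":[259.5,148,160],"spin":6},
    {"xyz":[259.5,148,160],"spin":6},
    {"xyz":[259.5,148,160],"spin":6},
  ],
  fingers=1,
)

```text
clock: 29.48
tool_pos: [0.6331, 0.0383, 0.0909]
orientation: [0.714, 0.7, 0.001, 0.001]
contact_force: [0.1, 0.3, 0.1]
grip_width: 0.0854
grip_force: 0.0
```

drive_tool(
  commands=[
    {"xyz":[0,-2,20],"spin":0},
    {"xyz":[0,-2,40],"spin":0},
    {"xyz":[0,-2,55],"spin":0},
    {"xyz":[0,-2,63],"spin":0},
    {"xyz":[0,-2,66],"spin":0},
    {"xyz":[0,-2,66],"spin":0},
    {"xyz":[0,-2,66],"spin":0},
  ],
)

```text
clock: 30.35
tool_pos: [0.6304, 0.0386, 0.0236]
orientation: [0.714, 0.7, 0.0, 0.001]
contact_force: [0.6, 0.3, -0.3]
grip_width: 0.0855
grip_force: 0.0
```

drive_tool(
  commands=[
    {"xyz":[0,0,0],"spin":0},
    {"xyz":[0,0,0],"spin":0},
    {"xyz":[0,0,0],"spin":0},
    {"xyz":[0,0,0],"spin":0},
    {"xyz":[0,0,0],"spin":0},
  ],
  fingers=0,
  force=50,
)

```text
clock: 30.98
tool_pos: [0.6304, 0.0387, 0.0237]
orientation: [0.714, 0.7, 0.0, 0.001]
contact_force: [-0.3, 1.0, 4.0]
grip_width: 0.057
grip_force: 56.5
```

drive_tool(
  commands=[
    {"xyz":[0,0,-15],"spin":0},
    {"xyz":[0,0,-40],"spin":0},
    {"xyz":[-10,-3,-75],"spin":0},
    {"xyz":[-35,-9,-115],"spin":0},
    {"xyz":[-70,-19,-145],"spin":-1},
    {"xyz":[-110,-30,-150],"spin":-2},
    {"xyz":[-150,-40,-150],"spin":-3},
    {"xyz":[-190,-51,-150],"spin":-4},
    {"xyz":[-230,-62,-150],"spin":-5},
    {"xyz":[-270,-73,-150],"spin":-6},
    {"xyz":[-310,-84,-150],"spin":-6},
    {"xyz":[-350,-94,-150],"spin":-6},
    {"xyz":[-380,-102,-145],"spin":-6},
    {"xyz":[-391,-105,-135],"spin":-6},
    {"xyz":[-393,-105.5,-120],"spin":-6},
    {"xyz":[-393,-105.5,-105],"spin":-6},
    {"xyz":[-393,-105.5,-90],"spin":-6},
    {"xyz":[-393,-105.5,-90],"spin":-6},
    {"xyz":[-393,-105.5,-90],"spin":-6},
    {"xyz":[-393,-105.5,-90],"spin":-6},
  ],
)

```text
clock: 33.48
tool_pos: [0.5173, -0.3525, 0.1138]
orientation: [0.676, 0.737, 0.0, 0.001]
contact_force: [0.2, -0.3, -1.7]
grip_width: 0.0573
grip_force: 55.9
```

```bash
cat > held.py <<'E'
from h import *
s=telemetry.sense(); print(s["tool_pos"],s["orientation"],s["grip_width"],s["grip_force"])
im=imaging.read_camera("wrist");c=cam("wrist",s)
h=cv2.cvtColor(im,cv2.COLOR_BGR2HSV);o=mask(im,(5,130,90),(18,255,255))
d=cv2.inRange(h[...,2],0,60)
for k in cv2.findContours(o,cv2.RETR_EXTERNAL,cv2.CHAIN_APPROX_NONE)[0]:
    if cv2.contourArea(k)>300:
        x,y,w,b=cv2.boundingRect(k); print("orange px",x,y,w,b,cv2.minAreaRect(np.array([plane(c,p[0],s["tool_pos"][2]+.021)[:2]*1000 for p in k],np.float32)))
        f=np.zeros_like(o);cv2.drawContours(f,[k],-1,255,-1); 
        for q in blobs(cv2.bitwise_and(f,cv2.bitwise_not(o)),100): print("hole",q,plane(c,q[1],s["tool_pos"][2]+.021)-s["tool_pos"])
E
python3 held.py
```

```text
[ 0.5173 -0.3525  0.1138] [0.6761 0.7368 0.     0.0009] 0.05726091848303771 55.89217007160187
orange px 190 192 122 114 ((516.79248046875, -348.1286926269531), (56.692298889160156, 61.2912483215332), 5.099911212921143)
hole (np.int32(3316), array([250.3, 257.1]), array([216, 227,  69,  61], dtype=int32)) [-0.0004  0.0017  0.021 ]
orange px 215 160 70 30 ((512.9522705078125, -309.6054992675781), (30.8691463470459, 13.344764709472656), 4.917217254638672)
```

Pad offset is +1.7 mm as expected. Lowering from 0.1138 to 0.037.

drive_tool(
  commands=[
    {"xyz":[0.5,0,20],"spin":0},
    {"xyz":[0.5,0,40],"spin":0},
    {"xyz":[0.5,0,55],"spin":0},
    {"xyz":[0.5,0,65],"spin":0},
    {"xyz":[0.5,0,71],"spin":0},
    {"xyz":[0.5,0,74],"spin":0},
    {"xyz":[0.5,0,74],"spin":0},
    {"xyz":[0.5,0,74],"spin":0},
  ],
)

```text
clock: 34.52
tool_pos: [0.5171, -0.3521, 0.0395]
orientation: [0.676, 0.737, -0.0, 0.001]
contact_force: [0.2, -0.0, -1.0]
grip_width: 0.0568
grip_force: 55.9
```

drive_tool(
  commands=[
    {"xyz":[0,0,1],"spin":0},
    {"xyz":[0,0,2],"spin":0},
    {"xyz":[0,0,2.5],"spin":0},
    {"xyz":[0,0,2.5],"spin":0},
  ],
)

```text
clock: 35.02
tool_pos: [0.5168, -0.3518, 0.0367]
orientation: [0.676, 0.737, -0.0, -0.0]
contact_force: [-0.5, 1.2, 0.3]
grip_width: 0.0571
grip_force: 56.1
```

drive_tool(
  commands=[
    {"xyz":[0,0,0],"spin":0},
    {"xyz":[0,0,0],"spin":0},
    {"xyz":[0,0,0],"spin":0},
    {"xyz":[0,0,0],"spin":0},
    {"xyz":[0,0,-10],"spin":0},
    {"xyz":[0,0,-35],"spin":0},
    {"xyz":[0,0,-75],"spin":0},
    {"xyz":[30,0,-125],"spin":0},
    {"xyz":[60,0,-175],"spin":0},
    {"xyz":[100,0,-210],"spin":0},
    {"xyz":[120,0,-210],"spin":0},
    {"xyz":[120,0,-210],"spin":0},
    {"xyz":[120,0,-210],"spin":0},
    {"xyz":[120,0,-210],"spin":0},
  ],
  fingers=0.9,
)

```text
clock: 36.78
tool_pos: [0.506, -0.2329, 0.2446]
orientation: [0.677, 0.736, -0.0, -0.001]
contact_force: [-0.3, 0.0, 0.3]
grip_width: 0.077
grip_force: 0.0
```

```bash
python3 pile.py 0.058 | grep -v V
```

```text
TCP [ 0.506  -0.2329  0.2446] [ 0.6766  0.7364 -0.0003 -0.0014]
orange any ((516.1253662109375, -349.2550964355469), (56.59204864501953, 57.94906234741211), 4.925833702087402)
orange any ((623.9019775390625, -47.71833038330078), (55.27088165283203, 12.693777084350586), 4.799744129180908)
plate ((801.9287109375, -577.489990234375), (68.1429214477539, 93.30432891845703), 38.742698669433594)
plate ((516.0451049804688, -394.3033447265625), (190.70816040039062, 99.69693756103516), 87.35787200927734)
hole 226 [251.2 254.7] [ 0.5158 -0.3445  0.058 ]
```

drive_tool(
  commands=[
    {"xyz":[35,24,0],"spin":1},
    {"xyz":[75,52,0],"spin":2},
    {"xyz":[115,80,0],"spin":3},
    {"xyz":[155,108,10],"spin":4},
    {"xyz":[190,132,30],"spin":5},
    {"xyz":[200,139,60],"spin":6},
    {"xyz":[201.5,140.5,95],"spin":6},
    {"xyz":[201.5,140.5,130],"spin":6},
    {"xyz":[201.5,140.5,150],"spin":6},
    {"xyz":[201.5,140.5,150],"spin":6},
    {"xyz":[201.5,140.5,150],"spin":6},
    {"xyz":[201.5,140.5,150],"spin":6},
  ],
  fingers=1,
)

```text
clock: 38.33
tool_pos: [0.6305, -0.0198, 0.0984]
orientation: [0.714, 0.7, 0.001, 0.001]
contact_force: [0.3, -0.3, -0.4]
grip_width: 0.0852
grip_force: 0.0
```

```bash
python3 pads.py
```

```text
TCP [ 0.6305 -0.0198  0.0984] [0.7138 0.7003 0.001  0.0015]
orange ((629.59228515625, -17.017934799194336), (56.946197509765625, 56.86589050292969), 89.0210189819336)
hole (np.int32(1469), array([249.3, 206.4]), array([227, 186,  45,  42], dtype=int32)) [ 0.6297 -0.0178  0.045 ]
```

drive_tool(
  commands=[
    {"xyz":[0,-0.5,25],"spin":0},
    {"xyz":[0,-0.5,45],"spin":0},
    {"xyz":[0,-0.5,60],"spin":0},
    {"xyz":[0,-0.5,69],"spin":0},
    {"xyz":[0,-0.5,73],"spin":0},
    {"xyz":[0,-0.5,73],"spin":0},
    {"xyz":[0,-0.5,73],"spin":0},
  ],
)

```text
clock: 39.25
tool_pos: [0.6293, -0.0195, 0.0241]
orientation: [0.714, 0.7, 0.0, 0.001]
contact_force: [0.0, 0.7, 0.3]
grip_width: 0.0852
grip_force: 0.0
```

drive_tool(
  commands=[
    {"xyz":[0,0,0],"spin":0},
    {"xyz":[0,0,0],"spin":0},
    {"xyz":[0,0,0],"spin":0},
    {"xyz":[0,0,0],"spin":0},
    {"xyz":[0,0,0],"spin":0},
  ],
  fingers=0,
  force=50,
)

```text
clock: 39.88
tool_pos: [0.6294, -0.0195, 0.0242]
orientation: [0.714, 0.7, 0.0, 0.001]
contact_force: [0.2, 0.3, 4.9]
grip_width: 0.0565
grip_force: 56.8
```

drive_tool(
  commands=[
    {"xyz":[0,0,-15],"spin":0},
    {"xyz":[0,0,-40],"spin":0},
    {"xyz":[0,0,-75],"spin":0},
    {"xyz":[-15,-5,-115],"spin":0},
    {"xyz":[-45,-15,-145],"spin":-1},
    {"xyz":[-80,-26,-150],"spin":-2},
    {"xyz":[-115,-37,-150],"spin":-3},
    {"xyz":[-150,-48,-150],"spin":-4},
    {"xyz":[-185,-59,-150],"spin":-5},
    {"xyz":[-220,-70,-150],"spin":-6},
    {"xyz":[-255,-81,-150],"spin":-6},
    {"xyz":[-290,-91,-150],"spin":-6},
    {"xyz":[-318,-100,-145],"spin":-6},
    {"xyz":[-332,-105,-135],"spin":-6},
    {"xyz":[-334.5,-105.5,-120],"spin":-6},
    {"xyz":[-334.5,-105.5,-105],"spin":-6},
    {"xyz":[-334.5,-105.5,-90],"spin":-6},
    {"xyz":[-334.5,-105.5,-90],"spin":-6},
    {"xyz":[-334.5,-105.5,-90],"spin":-6},
    {"xyz":[-334.5,-105.5,-90],"spin":-6},
  ],
)

```text
clock: 42.38
tool_pos: [0.5175, -0.3521, 0.1143]
orientation: [0.676, 0.737, 0.0, 0.001]
contact_force: [-0.7, 0.4, -1.6]
grip_width: 0.0567
grip_force: 56.2
```

```bash
python3 held.py
```

```text
[ 0.5175 -0.3521  0.1143] [0.676  0.7369 0.     0.0009] 0.05667622378899289 56.24729096889496
orange px 190 191 122 114 ((516.9080200195312, -347.1512756347656), (56.457183837890625, 61.063690185546875), 5.036681652069092)
hole (np.int32(3283), array([250.4, 256.4]), array([216, 226,  69,  62], dtype=int32)) [-0.0004  0.0021  0.021 ]
orange px 211 167 77 23 ((513.1356201171875, -310.7308654785156), (34.577396392822266, 10.196223258972168), 4.922765254974365)
```

drive_tool(
  commands=[
    {"xyz":[0,0,15],"spin":0},
    {"xyz":[0,0,30],"spin":0},
    {"xyz":[0,0,40],"spin":0},
    {"xyz":[0,0,46],"spin":0},
    {"xyz":[0,0,49],"spin":0},
    {"xyz":[0,0,50],"spin":0},
    {"xyz":[0,0,50],"spin":0},
    {"xyz":[0,0,50],"spin":0},
  ],
)

```text
clock: 43.42
tool_pos: [0.5171, -0.352, 0.0638]
orientation: [0.676, 0.737, -0.0, 0.0]
contact_force: [-0.3, -0.7, -1.9]
grip_width: 0.0568
grip_force: 56.3
```

drive_tool(
  commands=[
    {"xyz":[0,0,1],"spin":0},
    {"xyz":[0,0,1],"spin":0},
    {"xyz":[0,0,1],"spin":0},
  ],
)

```text
clock: 43.8
tool_pos: [0.5168, -0.3518, 0.0623]
orientation: [0.676, 0.737, -0.0, -0.0]
contact_force: [-0.1, 0.8, -1.5]
grip_width: 0.0568
grip_force: 56.3
```

drive_tool(
  commands=[
    {"xyz":[0,0,0],"spin":0},
    {"xyz":[0,0,0],"spin":0},
    {"xyz":[0,0,0],"spin":0},
    {"xyz":[0,0,0],"spin":0},
    {"xyz":[0,0,-10],"spin":0},
    {"xyz":[0,0,-35],"spin":0},
    {"xyz":[0,0,-75],"spin":0},
    {"xyz":[30,0,-125],"spin":0},
    {"xyz":[60,0,-175],"spin":0},
    {"xyz":[100,0,-210],"spin":0},
    {"xyz":[120,0,-210],"spin":0},
    {"xyz":[120,0,-210],"spin":0},
    {"xyz":[120,0,-210],"spin":0},
    {"xyz":[120,0,-210],"spin":0},
  ],
  fingers=0.9,
)

```text
clock: 45.55
tool_pos: [0.5061, -0.233, 0.2707]
orientation: [0.677, 0.736, -0.0, -0.001]
contact_force: [-0.1, 0.6, 0.2]
grip_width: 0.0768
grip_force: 0.0
```

```bash
python3 pile.py 0.083 | grep -v V; python3 - <<'E'
from h import *
L=[]
for n in("scene","side"):
    im=imaging.read_camera(n); cv2.imwrite(f"pics/f_{n}.png",im); c=cam(n)
    for b in blobs(mask(im,(5,130,60),(18,255,255)),10): print(n,b,plane(c,b[1],.025))
    L.append(cv2.resize(im,(400,300)))
cv2.imwrite("pics/final.png",np.vstack([np.hstack(L),cv2.resize(imaging.read_camera("wrist")[100:,:],(800,300))]))
E
```

```text
TCP [ 0.5061 -0.233   0.2707] [ 0.6766  0.7364 -0.0003 -0.0014]
orange any ((516.221435546875, -349.1768493652344), (56.76123046875, 56.58863067626953), 4.955258369445801)
plate ((515.583984375, -393.9953918457031), (189.7721405029297, 99.63400268554688), 87.57719421386719)
plate ((636.29833984375, -34.38499450683594), (44.840545654296875, 63.889060974121094), 89.585205078125)
hole 238 [251.  254.4] [ 0.5157 -0.3448  0.083 ]
scene (np.int32(61), array([ 15.7, 104.8]), array([ 9, 92, 13, 24], dtype=int32)) [ 0.5395 -1.1311  0.025 ]
scene (np.int32(342), array([ 12.3, 125.6]), array([  0, 112,  29,  33], dtype=int32)) [ 0.6364 -1.0518  0.025 ]
scene (np.int32(14), array([ 25.7, 139. ]), array([ 23, 136,   6,   7], dtype=int32)) [ 0.6695 -0.9491  0.025 ]
scene (np.int32(387), array([177.6, 156. ]), array([166, 143,  24,  26], dtype=int32)) [ 0.5021 -0.3638  0.025 ]
scene (np.int32(66), array([136.8, 186.1]), array([130, 179,  15,  15], dtype=int32)) [ 0.6799 -0.4236  0.025 ]
scene (np.int32(140), array([320.2, 195.8]), array([314, 187,  13,  19], dtype=int32)) [0.4542 0.1829 0.025 ]
sid
[... 297 characters left out ...]
pe=int32)) [ 0.4888 -1.6154  0.025 ]
side (np.int32(21), array([425.1,  18.5]), array([423,  15,   6,   8], dtype=int32)) [ 0.4159 -1.582   0.025 ]
side (np.int32(38), array([434.8,  22.2]), array([429,  15,  10,  14], dtype=int32)) [ 0.3617 -1.5599  0.025 ]
side (np.int32(99), array([299.2,  53.4]), array([292,  42,  14,  19], dtype=int32)) [ 0.8574 -0.9624  0.025 ]
side (np.int32(11), array([367.2, 129.9]), array([365, 127,   5,   7], dtype=int32)) [ 0.3947 -0.5377  0.025 ]
side (np.int32(394), array([319.3, 144.3]), array([310, 131,  20,  28], dtype=int32)) [ 0.5241 -0.3788  0.025 ]
side (np.int32(61), array([251.9, 244.8]), array([248, 227,   8,  30], dtype=int32)) [0.5279 0.1419 0.025 ]
```

View pics/final.png

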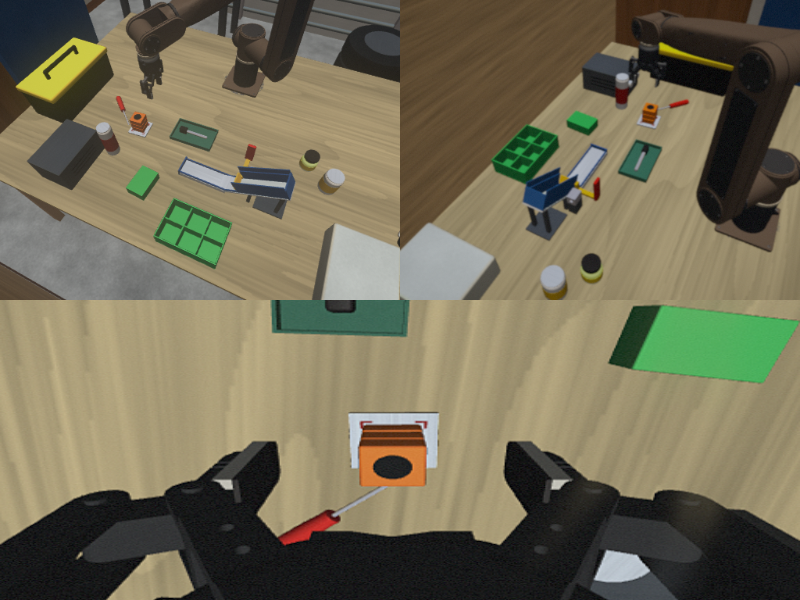

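The three-pad pile is square on the plate, the pin is in the tray and the gate is shut. No stray pads show in either room view.

```bash
python3 -c "
from plant import ticket; print(ticket.hand_in())"
```

```text
the job is handed in; nothing more can be done
None
```

I handed the job in at about 46 s with the pin in the tray, the gate shut again, and all three pads stacked square on the plate, each about 2 mm off its centre or less; I saw no stray pads, and hand-in returned no verdict.

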